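# Tuck a slim box of chocolates under the holder's sprung arm

### The job

The slim card box of chocolates in the metal counter holder has slipped part-way out: first push it back in, straight and fully home against the back stop. Then take the loose box from the counter and tuck it lengthwise under the holder's sprung arm, flat and square on top of the first box and fully home against the stop, so that the arm holds both down; let go and leave the other things where they are.

Things in the scene. Friction and masses are not known exactly. Their poses are not given: they have to be found in the camera images.
- box_holder: Fixed aluminium holder; boxes are pushed in from its open front along its +x. Origin: underside, mid-width; x front to back, y to its left, z up. Base plate x -85 to +105 mm, 92 wide, 4 thick (boxes lie at z = 4). Two side guides, 34 mm high, x +19 to +75, 62 mm apart, their mouths flared to about 70 mm at x = +3; the sides are open in front of that. Hinge cheeks at the back 49 mm high.
- holder_home (a point): On the holder's base plate (4 mm above the counter), below the centre of a box that is fully home; axes as the holder's (holder x = +2.5 mm, y = 0). The back stop's upright face, 36 mm high, is 72.5 mm farther along +x (holder x = +75 mm); a box at home has its front end 72 mm towards -x.
- hold_arm (a joint): Angle (rad) of the steel hold-down arm about a level pin at holder x = +98, z = 42 mm; it reaches forward and presses on the pile with a cross roll, radius 7 mm, 42 mm long, at holder x about +25 mm. 0: resting on one box (roll's underside at z = 18 mm); about +0.2: on two; grows as it rises, range -0.2 to 0.8. Weight and spring press with 2 to 4 N.
- lip_edge (a point): Middle of the front edge of the arm's lip, a polished, slippery 42 mm wide plate that slopes from the roll forward and up at 33 degrees. With the arm on one box it is at holder x = -12 mm, z = 42 mm. A box pushed in level, on or up to 5 mm above the first, meets its underside and wedges the arm up by itself (about 5 N; if pressed down on the first box it may jam).
- box_in_centre (a point): Centre (half-way up) of the cream card box (dark sleeve, pale label) already in the holder, 145 x 54 x 14 mm, loose, flat on the base plate; its long axis is its own x, z is up. It starts 20 to 40 mm in front of home, its back part still under the arm; its front end can be pushed with 2 to 6 N.
- box_loose_centre (a point): Centre (half-way up, 7 mm above the counter) of the loose cream card box (dark sleeve, pale label), 145 x 54 x 14 mm, about 60 g, flat on the counter; its long axis is its own x (either end may go in first), z is up. Grip it across the 54 mm width. When tucked, its centre is 25 mm above the counter.
- tin_mid: Mint tin 60 x 90 x 22 mm lying on the counter between the work places, towards the back; origin at the middle of its underside, long axis y. Must not be moved (20 mm at most).
- lolly: Lollipop 27 x 101 x 24 mm lying on the counter between the work places, towards the front; origin under its middle, stick along y. Must not be moved (20 mm at most).
- jar_left: Jar of sweets, 64 mm in diameter, 100 mm high, at the back left; origin under its middle. Must not be moved (20 mm at most).
- tape: Roll of tape, 92 mm in diameter, 48 mm high, at the right; origin under its middle. Must not be moved (20 mm at most).

How it is judged:
By the outcome, as a careful person would: the job done as asked, in the order asked, and still so for the second after the job is handed in, with the robot touching nothing.
It also fails if it takes over 58 s, if anything falls off the work surface, if the arm or the gripper's body presses on something with over 40 N, if the wrist force passes 120 N, or if a joint passes its speed limit or range.

### The arm

A 7-joint arm with a two-finger parallel gripper is mounted at the origin on a cart in front of the work surface, level with it; the furniture and walls round the work are solid. World frame = base frame: x ahead of the robot, y to its left, z up, the work surface at z = 0. Lengths are in m, angles in rad, forces in N, time in s.
With the tool pointing down it reaches from about 0.425 to 0.925 m from the base axis. Payload 6.8 kg.
Tool frame: the origin (TCP) lies midway between the tips of the shut fingers; the grasp point (between the pads) lies 19 mm behind it; z points along the fingers, y is the direction in which the jaws open and shut (so a half turn about z gives the same grasp; the last joint's range is limited). The gripper opens to 85 mm and grips with 20 to 120 N. Pads are 22 mm wide; open, the fingers measure 114 mm over their backs; the gripper's body (76 mm by 85 mm) begins 54 mm behind the grasp point. The pads swing forward as they close: fully open they stand 13 mm farther back than shut.
Start: joints at [1.026, 0.477, 0.022, 1.555, -0.011, 1.109, -0.083], TCP at [0.286, -0.612, 0.207] pointing down, gripper open.
Joint ranges: [-2.96, 2.96], [-0.34, 2.1], [-1.41, 1.46], [0.24, 2.44], [-1.37, 4.51], [0.17, 1.92], [-2.96, 2.96]. Speed limits (rad/s): [2.39, 2.39, 3.14, 3.14, 3.14, 3.14, 3.14].

### API

Orientations are given as a unit quaternion [w, x, y, z].
In Python, from station import bot gives the robot as it stands.
- The arm moves only by the shell command python3 -m jog 'ROWS' [FORCE]. ROWS is JSON, a list of rows, each a list of 3 entries, a list of its own where there are three numbers: the shift along the tool's x, y, z in mm, then the turn, a rotation vector about the tool's x, y, z in degrees, then the closure, from -1 (fully open) to 1 (shut). A call has 1 to 12 rows; each row shifts and turns the commanded pose from where the row before left it, along the tool's axes as they then stand; what a row does not reach is not made up. A row lasts 1/8 s, in which the tool goes at most 62.5 mm and 10.7 degrees, less where a joint would pass 70% of its speed; a pose out of reach is approached as far as the arm can. A call is refused whole if a number of a shift passes 62.5 or a number of a turn 10.7, either way. A call with a gripper value outside its range is refused whole. The fingers move at their own pace and stop on an object; FORCE is the grip in N (left out, the last holds). Time passes only in rows, so rows that do not move let the fingers close. It gives the time, the measured TCP pose, the force and the opening at its end, in the units of the state.
- bot.get_obs(): the state, without advancing time (a new reading comes with each control period).
- bot.read_camera(name): name is "scene" or "top" or "wrist"; returns (picture, depth): 400x640x3 uint8, red, green, blue; 400x640 float32, m along the optical axis (not along the pixel's ray), 0 where there is no reading.
- bot.camera_info(name): a dict with "fx", "fy", "cx", "cy" (pixels), "world_from_camera" (4x4, takes a point from camera to world coordinates); the wrist camera has in their place "mount" (4x4, takes a point from camera to tool coordinates, whose origin is the TCP and whose axes are the flange's). Camera axes: x right, y up, looking along -z (the intrinsics and any distortion apply to the point x, -y, -z); pixel columns grow to the right and rows downward; lengths in m; the calibration is good to about 2 mm. A picture is of the moment at which its call begins: read the wrist's pose just before it. camera_info takes no time and is no camera call.
- bot.hand_in(): hands the job in, once; it reports no verdict.
Trained networks look in the newest picture that a camera, given by its name, has taken for a name from the list of things; names that differ only in an ending like _2 or _b are one class to them, and where a whole thing is asked for, a point or a joint stands for the part that bears it (a point fixed in the world has none). Each returns a list of dicts, best first, with "score" (0 to 1); they miss things now and then, are a little off and sometimes report something else, mostly with a low value. They report only what shows in the picture. A call takes as long as a camera call.
- bot.find_in(camera, thing): "xy" ([column, row] as shares, 0 to 1, of the picture: columns of its width, rows of its height, amid what is visible of it).
- bot.cut_out(camera, thing): "pixels" (400x640 bool, what is visible of it) and "xy" ([column, row] as shares, 0 to 1, of the picture: columns of its width, rows of its height, amid what is visible of it).
- bot.landmark_of(camera, thing): "xy" ([column, row] as shares, 0 to 1, of the picture: columns of its width, rows of its height: a listed point, or the origin of a listed thing).
The state is a dict: "t": time; "q": joint angles; "joint_vel": joint speeds; "joint_torque": joint torques, N m; "eef_pos": TCP position; "tool_rot": TCP orientation; "contact_force": force on the tool from outside, world axes, zero at the start; "torque": the same for the moment, N m; "gripper_width": opening from 0.0 (shut) to 1.0 (fully open).
Only numpy, scipy, OpenCV 4.12 (cv2) and the standard library are available. Lean on these libraries where they do the work, as an engineer would, in place of code of your own. Each camera call takes 0.05 s, during which the arm holds its last target.

## Working session

There is one attempt and no reset: what is moved stays moved. The work goes in short steps, Python scripts to look and compute and a shell command to move; the robot and the scene stay as the last step left them, time stands still between calls to the robot, and variables do not carry over. Pictures are saved under pics/ and viewed, and the job is handed in when it is done.

```bash
ls; mkdir -p pics
cat > h.py <<'E'
import numpy as np, cv2
from station import bot
from scipy.spatial.transform import Rotation as R
def Rq(q): return R.from_quat([q[1],q[2],q[3],q[0]]).as_matrix()
def world_from(name,o=None):
    c=bot.camera_info(name)
    if 'world_from_camera' in c: return c,np.array(c['world_from_camera'])
    o=o or bot.get_obs(); T=np.eye(4);T[:3,:3]=Rq(o['tool_rot']);T[:3,3]=o['eef_pos']
    return c,T@np.array(c['mount'])
def ray(name,u,v,o=None):
    c,W=world_from(name,o)
    d=np.array([(u-c['cx'])/c['fx'],-(v-c['cy'])/c['fy'],-1.0])
    return W[:3,3],W[:3,:3]@d
def atz(name,u,v,z,o=None):
    p,d=ray(name,u,v,o); return p+d*(z-p[2])/d[2]
def cloud(name,D,o=None):
    c,W=world_from(name,o)
    v,u=np.mgrid[0:D.shape[0],0:D.shape[1]]
    P=np.stack([(u-c['cx'])/c['fx']*D,-(v-c['cy'])/c['fy']*D,-D],-1)
    return P@W[:3,:3].T+W[:3,3]
def save(n,im): cv2.imwrite('pics/'+n+'.png',im[:,:,::-1])
E
python3 - <<'E'
from h import *
o=bot.get_obs();print(o)
for n in ['scene','top','wrist']:
    print(n,bot.camera_info(n))
for n in ['scene','top']:
    im,D=bot.read_camera(n);save(n+'0',im);np.save(n+'0.npy',D)
    for t in ['box_holder','holder_home','lip_edge','box_in_centre','box_loose_centre','tin_mid','lolly','jar_left','tape']:
        r=bot.landmark_of(n,t)
        print(n,t,[(np.round(np.array(x['xy'])*[640,400],1),round(x['score'],2)) for x in r[:2]])
E
```

```text
pics
{'t': 0.0, 'q': array([ 1.02590406,  0.47782092,  0.02238733,  1.55645624, -0.01150671,
        1.10929906, -0.08307705]), 'joint_vel': array([-9.01674474e-06,  5.66526770e-04,  1.88188950e-03,  2.29023326e-04,
        5.35782440e-04, -1.12966958e-03, -1.14090090e-03]), 'joint_torque': array([-9.80724035e-04, -5.96456945e+01,  1.60768602e+00, -2.81200325e+01,
        1.24619779e-02,  9.22837498e-03, -5.65417895e-05]), 'eef_pos': array([ 0.28523508, -0.61106551,  0.2055107 ]), 'tool_rot': array([-8.85463740e-04,  9.76245870e-01,  2.16663657e-01, -2.75669183e-04]), 'contact_force': array([ 0.00714633, -0.64713638,  0.28415776]), 'torque': array([ 0.02400526, -0.02453998, -0.00530776]), 'gripper_width': 0.9990874353463842}
scene {'fx': 384.68883232402544, 'fy': 384.68883232402544, 'cx': 314.6649353656507, 'cy': 195.3230882153226, 'world_from_camera': array([[ 0.98655837, -0.14782695,  0.06964027,  0.62284123],
       [ 0.16307775,  0.86354123, -0.4771815 , -0.64646721],
       [ 0.01040304,  0.48212419,  0.87604112,  1.08728914],
       [ 0.        ,  0.        ,  0.        ,  1.  
[... 1081 characters left out ...]
oose_centre [(array([311.3, 263.1]), 0.75)]
scene tin_mid []
scene lolly [(array([357.6, 110.1]), 0.59), (array([286.4, 194.8]), 0.53)]
scene jar_left [(array([358.1, 110.2]), 0.81)]
scene tape [(array([292.2, 327. ]), 0.65)]
top box_holder [(array([246.4, 197.5]), 0.77)]
top holder_home [(array([247.6, 197.3]), 0.62)]
top lip_edge [(array([245.6, 197. ]), 0.57)]
top box_in_centre [(array([250., 207.]), 0.93), (array([319.8, 177.9]), 0.71)]
top box_loose_centre [(array([248. , 197.2]), 0.67), (array([389.5, 189.4]), 0.55)]
top tin_mid [(array([321.2, 175.9]), 0.82)]
top lolly [(array([319.8, 234.7]), 0.56)]
top jar_left [(array([180.1, 175.8]), 0.94)]
top tape [(array([458.4, 197.7]), 0.62)]
```

Run:
```python
import cv2
a=cv2.imread('pics/top0.png');cv2.imwrite('pics/top0c.png',cv2.resize(a[110:300,130:500],None,fx=2.1,fy=2.1,interpolation=cv2.INTER_CUBIC))
```

```text
(no output)
```

View pics/scene0.png

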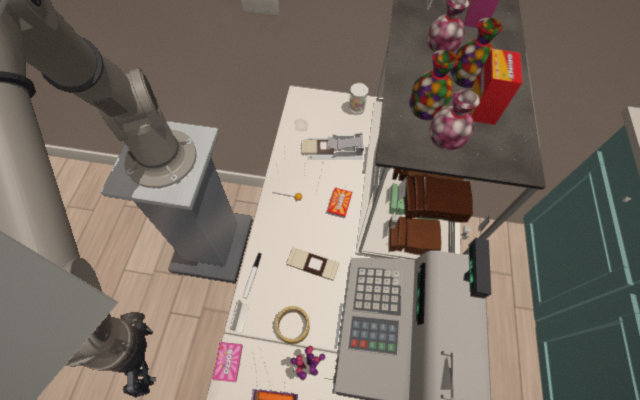

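```bash
sleep 1
```

```text
(no output)
```

View pics/top0c.png

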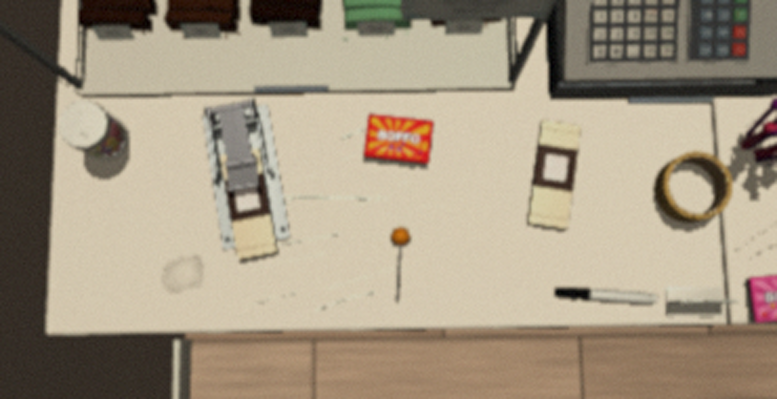

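Run:
```python
from h import *
D=np.load('top0.npy');im=cv2.imread('pics/top0.png')
P=cloud('top',D)
def px(x,y): return (int(130+x/2.1),int(110+y/2.1))
for n,c,z in [('jar',(85,112),.1),('tin',(400,138),.022),('lolly ball',(400,237),.024),('stick',(398,300),0.005),('tape',(695,187),.048),('loose',(553,175),.014),('holdarm',(237,130),.05),('inlabel',(248,200),.018),('in front',(255,240),.018),('counter',(460,250),0),('shelf',(300,60),0)]:
    u,v=px(*c); print(n,(u,v),P[v,u].round(4),atz('top',u,v,z).round(4))
# loose box by height & colour
x0,y0=px(505,100);x1,y1=px(600,250)
m=np.zeros(D.shape,bool);m[y0:y1,x0:x1]=True
m&=(P[...,2]>.007)&(P[...,2]<.03)
pts=P[m];print(len(pts),pts.mean(0),np.median(pts[:,2]))
print(cv2.minAreaRect((pts[:,:2]*1000).astype(np.float32)))
# holder
x0,y0=px(195,90);x1,y1=px(300,270)
sub=P[y0:y1,x0:x1]
np.set_printoptions(linewidth=250)
print((sub[::4,::3,2]*1000).round(0).astype(int))
c=P[(P[...,2]<.004)&(P[...,2]>-.006)&(P[...,0]>.45)&(P[...,0]<.7)&(abs(P[...,1])<.3)];print('counter z',np.median(c[:,2]))
```

```text
jar (170, 163) [0.6421 0.329  0.1026] [0.6428 0.33   0.1   ]
tin (320, 175) [ 0.62   -0.073   0.0226] [ 0.6201 -0.073   0.022 ]
lolly ball (320, 222) [ 0.4848 -0.0709  0.0282] [ 0.4852 -0.0709  0.024 ]
stick (319, 252) [ 0.4024 -0.0668  0.0052] [ 0.4024 -0.0668  0.005 ]
tape (460, 199) [ 0.5477 -0.4744  0.0015] [ 0.5408 -0.4584  0.048 ]
loose (393, 193) [ 0.5658 -0.2803  0.0156] [ 0.5661 -0.2805  0.014 ]
holdarm (242, 171) [0.631  0.1469 0.0414] [0.629  0.1453 0.05  ]
inlabel (248, 205) [0.5366 0.1321 0.0221] [0.5372 0.1328 0.018 ]
in front (251, 224) [0.4831 0.1238 0.017 ] [0.483  0.1237 0.018 ]
counter (349, 229) [ 0.4663 -0.1534 -0.0008] [ 0.4663 -0.1533  0.    ]
shelf (272, 138) [0.7314 0.0644 0.0242] [0.7388 0.0672 0.    ]
994 [ 0.56810714 -0.28303547  0.01488099] 0.014932867087096291
((575.4564208984375, -279.40496826171875), (77.1455307006836, 216.6324462890625), 74.83132934570312)
[[18 22 22 24 23 21 21 24 22 22 65 65 64 65 63 62 66]
 [ 6  1  1  2  3  3 -2  0  2  2  0 -2  4  1 -2  0  1]
 [ 0  4  3  3  3 47 46 49 49 48  0  4  1  5  0  0 -1]
 [ 1  0 45 48 46 47 43 45  4  4 17  
[... 321 characters left out ...]
7  7  6  8  5 -3  5]
 [ 4  5 -3  8 28 22 29 28 36 34 34 17  5  6  0 -1  2]
 [ 2  6  3 33 15 19 37 40 40 37 41 21  5  7  4 -2  0]
 [ 1 -2  1  4  3  9 44 44 17 18 17 18  6  9 -2  1  3]
 [ 0  2  1  0  4 10 25 20 19 19 17 20 11  6  8  2 -1]
 [ 2  2 -1 -3  2  4 20 16 17 23 18 19 17  4  6 -1  3]
 [ 1  0  1  1  7  3 21 19 16 22 21 20 18  4  5  1  4]
 [ 1  4  3  2 -2  3 19 18 18 19 23 16 16  4  3  0  2]
 [ 5 -2  1  1  0  5  2 18 20 15 17 17 19  8  6  5  2]
 [ 1  0 -3  2  1  5  6 17 21 20 19 20 18  6 -1 -3  2]
 [ 2  2 -2  2  1  7  5 19 16 22 24 20 23 14 -2  6 -3]
 [ 0  1 -2  2  1 -1  4 22 18 15 14  2  0  5  0  4 -1]
 [ 0 -2  5 -2  2 -1  4  4  1 -1  0  1  2 -1 -1 -4  1]]
counter z 0.000744897017805668
```

```bash
python3 -m jog '[[[39,-45,0],[0,0,0],-1],[[39,-45,0],[0,0,0],-1],[[39,-45,0],[0,0,0],-1],[[39,-45,0],[0,0,0],-1],[[39,-45,0],[0,0,0],-1],[[39,-45,0],[0,0,0],-1],[[39,-45,0],[0,0,0],-1],[[39,-45,0],[0,0,0],-1],[[39,-45,0],[0,0,0],-1],[[39,-45,0],[0,0,0],-1],[[39,-45,0],[0,0,0],-1],[[39,-45,0],[0,0,0],-1]]'
python3 -c "
from h import *
o=bot.get_obs();print(o['eef_pos'],Rq(o['tool_rot']).round(3),o['q'],o['t'])"
```

```text
t: 2.5
eef_pos: [0.4817, 0.0774, 0.2069]
tool_rot: [0.0, 0.976, 0.216, 0.001]
contact_force: [1.0, -0.5, 0.4]
gripper_width: 1.003
[0.48173364 0.0773599  0.20691165] [[ 0.906  0.423  0.001]
 [ 0.423 -0.906 -0.   ]
 [ 0.001  0.001 -1.   ]] [ 0.1138866   0.20029915 -0.45257272  1.96667709  0.10445752  0.99577383
 -1.52216514] 2.5
```

```bash
python3 -m jog '[[[37,-43,0],[0,0,0],-1],[[0,0,0],[0,0,7],-1],[[0,0,0],[0,0,6],-1],[[0,0,0],[0,0,0],-1]]'
python3 - <<'E'
from h import *
o=bot.get_obs();print(o['eef_pos'],o['t'],o['q'])
im,D=bot.read_camera('wrist');save('w1',im);np.save('w1.npy',D)
import pickle;pickle.dump(o,open('w1.pkl','wb'))
for t in ['holder_home','lip_edge','box_in_centre']:
    r=bot.landmark_of('wrist',t)
    print(t,[(np.round(np.array(x['xy'])*[640,400],1),round(x['score'],2)) for x in r[:2]])
E
```

```text
t: 3.0
eef_pos: [0.4966, 0.1303, 0.2066]
tool_rot: [0.0, 0.994, 0.105, 0.0]
contact_force: [-0.1, -0.5, -0.6]
gripper_width: 0.999
[0.4965849  0.13034105 0.20656808] 3.0 [ 0.00251294  0.24439796 -0.44299407  1.91292872  0.1230058   1.01034169
 -1.85428681]
holder_home [(array([326.7, 108.3]), 0.69)]
lip_edge [(array([325.4, 125.2]), 0.98)]
box_in_centre [(array([324.6, 136.2]), 0.89)]
```

View pics/w1.png

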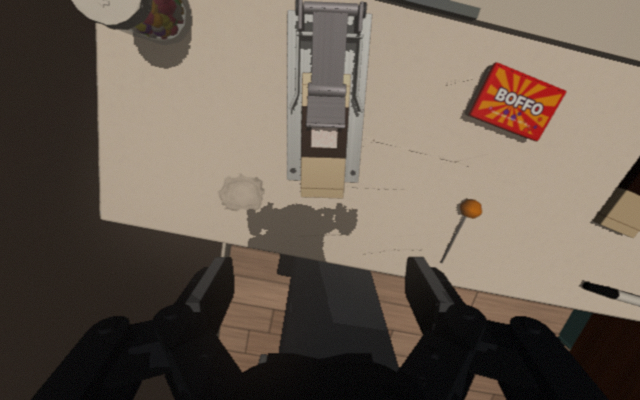

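Run:
```python
import cv2
a=cv2.imread('pics/w1.png');cv2.imwrite('pics/w1c.png',cv2.resize(a[0:210,270:390],None,fx=2.85,fy=2.85,interpolation=cv2.INTER_CUBIC))
cv2.imwrite('pics/w1d.png',cv2.resize(a[140:210,270:390],None,fx=6,fy=6,interpolation=cv2.INTER_CUBIC))
```

```text
(no output)
```

View pics/w1c.png

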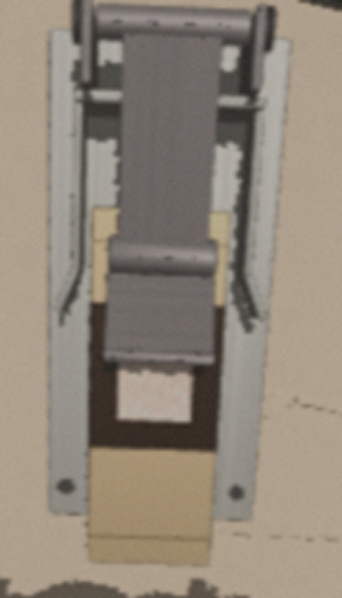

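View pics/w1d.png

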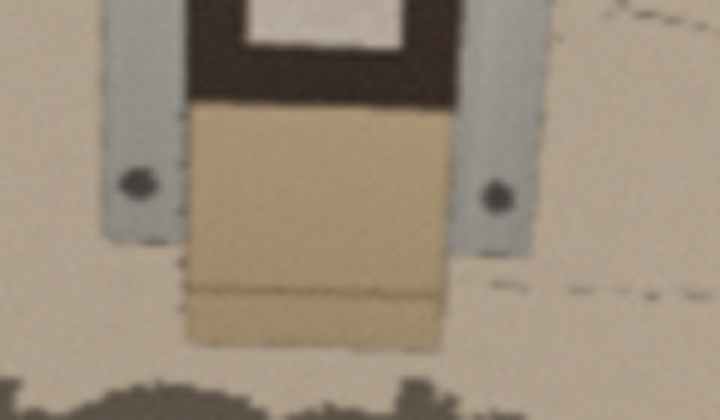

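```bash
cat > m1.py <<'E'
from h import *
import pickle
o=pickle.load(open('w1.pkl','rb'))
A=lambda u,v,z: atz('wrist',u,v,z,o)
fl,fr,bl,br=A(287,179.7,.004),A(358.7,182.2,.004),A(287.5,10.5,.004),A(372.5,14,.004)
print(fl,fr,bl,br)
print('w',np.linalg.norm(fl-fr),np.linalg.norm(bl-br),'L',np.linalg.norm(fl-bl),np.linalg.norm(fr-br))
d=(bl+br-fl-fr)[:2];yaw=np.arctan2(d[1],d[0])
w=(fl-fr)[:2]; print('yaw',np.degrees(yaw),np.degrees(np.arctan2(-w[0],w[1])),np.degrees(np.arctan2(-(bl-br)[0],(bl-br)[1])))
c=(fl+fr+bl+br)/4; e=np.array([np.cos(yaw),np.sin(yaw)])
org=c[:2]-.010*e;print('holder org',org,'home',org+.0025*e)
b1,b2=A(301,197,.018),A(343.3,198.3,.018);print('boxfront',b1,b2,np.linalg.norm(b1-b2))
n=np.array([-e[1],e[0]])
for p in (b1,b2): print('holder frame',(p[:2]-org)@e,(p[:2]-org)@n)
s1,s2=A(270+92/2.85,210/2.85,.018),A(270+228/2.85,210/2.85,.018); print('back edge',[((p[:2]-org)@e,(p[:2]-org)@n) for p in (s1,s2)])
l1=A(325.4,125.2,.042);print('lip',(l1[:2]-org)@e,(l1[:2]-org)@n)
h=atz('wrist',326.7,108.3,.004,o);print('homeNN',(h[:2]-org)@e,(h[:2]-org)@n)
E
python3 m1.py
```

```text
[0.47118592 0.1686359  0.004     ] [0.48708591 0.07828172 0.004     ] [0.65658671 0.20107138 0.004     ] [0.67252164 0.11080705 0.004     ]
w 0.09174250660396803 0.09166008862656821 L 0.18821666319866429 0.18826658957398404
yaw 9.935901954042153 9.980383739172526 10.011632218349211
holder org [0.56199503 0.13797355] home [0.56445754 0.13840492]
boxfront [0.45679967 0.14684467 0.018     ] [0.46618294 0.09463436 0.018     ] 0.05304679380353348
holder frame -0.1020869026402275 0.02688913961213797
holder frame -0.10185306802349021 -0.02615713880780977
back edge [(np.float64(0.04084803282890818), np.float64(0.027998025353601994)), (np.float64(0.0427934091464066), np.float64(-0.024430541729556634))]
lip -0.011326575840401707 0.0007660385502902872
homeNN 0.004961350507735597 -0.0008386987718008696
```

```bash
python3 -m jog '[[[0,0,0],[0,0,2.1],0.5],[[-59,3.7,0],[0,0,0],0.5],[[0,0,50],[0,0,0],0.5],[[0,0,50],[0,0,0],0.5],[[0,0,50],[0,0,0],0.5],[[0,0,15],[0,0,0],0.5],[[0,0,0],[0,0,0],0.5]]' 30
cat > hf.py <<'E'
from h import *
org=np.array([.56199,.13797]);yaw=np.radians(9.95);e=np.array([np.cos(yaw),np.sin(yaw)]);n=np.array([-e[1],e[0]])
def st():
    o=bot.get_obs();p=(o['eef_pos'][:2]-org)*1000;M=Rq(o['tool_rot'])
    print('t',o['t'],'holder xyz',(p@e).round(1),(p@n).round(1),(o['eef_pos'][2]*1000).round(1),'yaw',np.degrees(np.arctan2(M[1,0],M[0,0])).round(2),'z',M[:,2].round(4),'F e/n/z',(o['contact_force'][:2]@e).round(1),(o['contact_force'][:2]@n).round(1),o['contact_force'][2].round(1),'w',round(o['gripper_width'],3))
    return o
if __name__=='__main__': st()
E
python3 hf.py
python3 - <<'E'
from h import *
im,D=bot.read_camera('wrist');save('w2',im)
E
```

```text
t: 4.08
eef_pos: [0.439, 0.1165, 0.0415]
tool_rot: [0.0, 0.996, 0.086, -0.001]
contact_force: [0.3, -0.2, 0.6]
gripper_width: 0.253
t 4.075 holder xyz -124.9 0.1 41.5 yaw 9.91 z [-1.1e-03 -2.0e-04 -1.0e+00] F e/n/z 0.2 -0.2 0.6 w 0.253
```

View pics/w2.png

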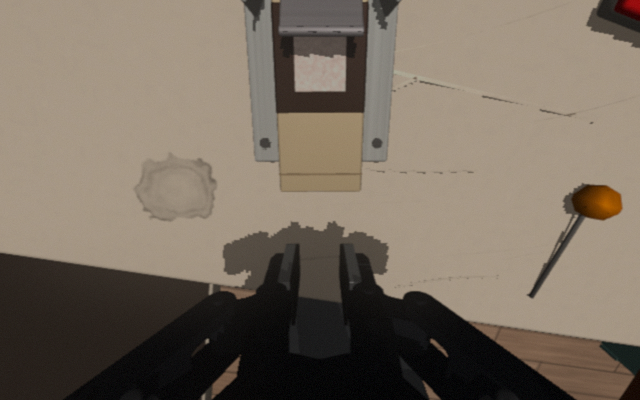

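```bash
python3 -m jog '[[[0,0,20],[0,0,0],0.5],[[0,0,13.5],[0,0,0],0.5],[[6,0,0],[0,0,0],0.5],[[6,0,0],[0,0,0],0.5],[[0,0,0],[0,0,0],0.5]]'; python3 hf.py
python3 -m jog '[[[6,0,0],[0,0,0],0.5],[[6,0,0],[0,0,0],0.5],[[6,0,0],[0,0,0],0.5],[[0,0,0],[0,0,0],0.5]]'; python3 hf.py
```

```text
t: 4.75
eef_pos: [0.4523, 0.1189, 0.0087]
tool_rot: [-0.0, 0.996, 0.086, 0.001]
contact_force: [-0.7, 0.4, -0.4]
gripper_width: 0.252
t 4.75 holder xyz -111.4 0.2 8.7 yaw 9.9 z [ 1.8e-03  7.0e-04 -1.0e+00] F e/n/z -0.6 0.5 -0.4 w 0.252
t: 5.25
eef_pos: [0.4693, 0.1218, 0.008]
tool_rot: [-0.0, 0.996, 0.086, 0.0]
contact_force: [0.0, 0.3, -0.3]
gripper_width: 0.25
t 5.25 holder xyz -94.1 0.1 8.0 yaw 9.91 z [ 4.e-04  3.e-04 -1.e+00] F e/n/z 0.1 0.3 -0.3 w 0.25
```

Run:
```python
from h import *
im,D=bot.read_camera('wrist');save('w3',im)
```

```text
(no output)
```

View pics/w3.png

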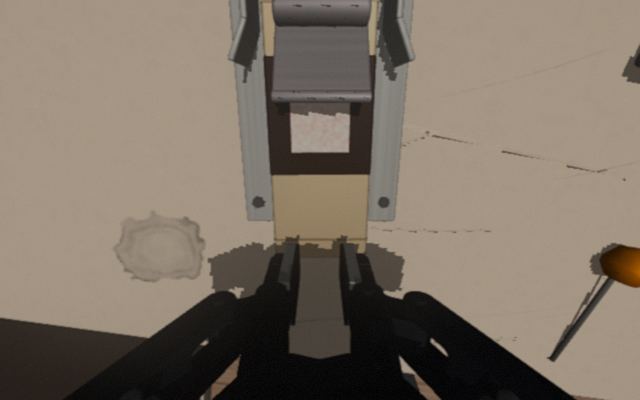

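```bash
python3 -m jog '[[[5,0,0],[0,0,0],0.5],[[5,0,0],[0,0,0],0.5],[[0,0,0],[0,0,0],0.5]]'; python3 hf.py
python3 - <<'E'
from hf import *
o=st()
im,D=bot.read_camera('wrist');save('w4',im)
E
```

```text
t: 5.68
eef_pos: [0.479, 0.1235, 0.008]
tool_rot: [-0.0, 0.996, 0.086, 0.0]
contact_force: [0.1, -0.3, -0.4]
gripper_width: 0.25
t 5.675 holder xyz -84.2 0.1 8.0 yaw 9.91 z [ 5.e-04  2.e-04 -1.e+00] F e/n/z 0.0 -0.3 -0.4 w 0.25
t 5.675 holder xyz -84.2 0.1 8.0 yaw 9.91 z [ 5.e-04  2.e-04 -1.e+00] F e/n/z 0.0 -0.3 -0.4 w 0.25
```

View pics/w4.png

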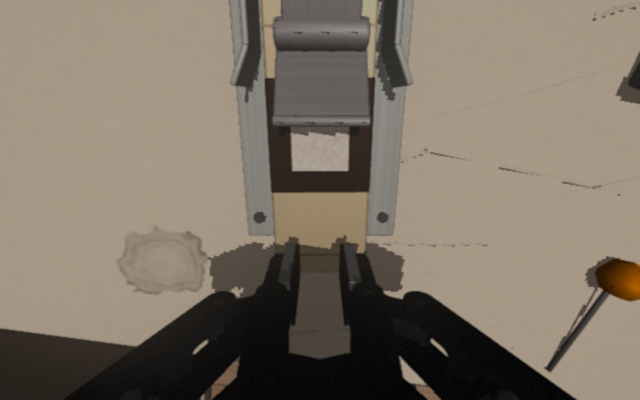

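Run:
```python
from hf import *
o=st()
for r in (268,272):
  for z in (.018,.004):
    p=atz('wrist',320,r,z,o);print(r,z,(p[:2]-org)@e)
c,W=world_from('wrist',o);M=np.array(c['mount'])
def proj(p): # tool coords mm
    q=np.linalg.inv(M)@np.r_[np.array(p)/1000,1]; return (c['cx']+c['fx']*q[0]/-q[2], c['cy']-c['fy']*q[1]/-q[2])
for p in [(11,10.5,0),(11,-10.5,0),(0,10.5,0),(11,10.5,-4),(11,10.5,-40),(-11,10.5,0)]: print(p,proj(p))
im=cv2.imread('pics/w4.png');cv2.imwrite('pics/w4c.png',cv2.resize(im[220:370,240:400],None,fx=4.5,fy=4,interpolation=cv2.INTER_CUBIC))
```

```text
t 5.725 holder xyz -84.6 0.1 8.0 yaw 9.92 z [ 1.e-04  1.e-04 -1.e+00] F e/n/z -0.2 0.5 0.1 w 0.249
268 0.018 -0.09904747661835765
268 0.004 -0.10771886284267825
272 0.018 -0.10181595845991108
272 0.004 -0.11073418590389282
(11, 10.5, 0) (np.float64(339.5520723370286), np.float64(222.4073384975183))
(11, -10.5, 0) (np.float64(304.87693284586715), np.float64(222.43330219245624))
(0, 10.5, 0) (np.float64(339.17336911890175), np.float64(238.8267742101036))
(11, 10.5, -4) (np.float64(339.99115270547037), np.float64(225.08100417252572))
(11, 10.5, -40) (np.float64(344.9873628126633), np.float64(255.50412583504595))
(-11, 10.5, 0) (np.float64(338.8088436672334), np.float64(254.6315044917034))
```

View pics/w4c.png

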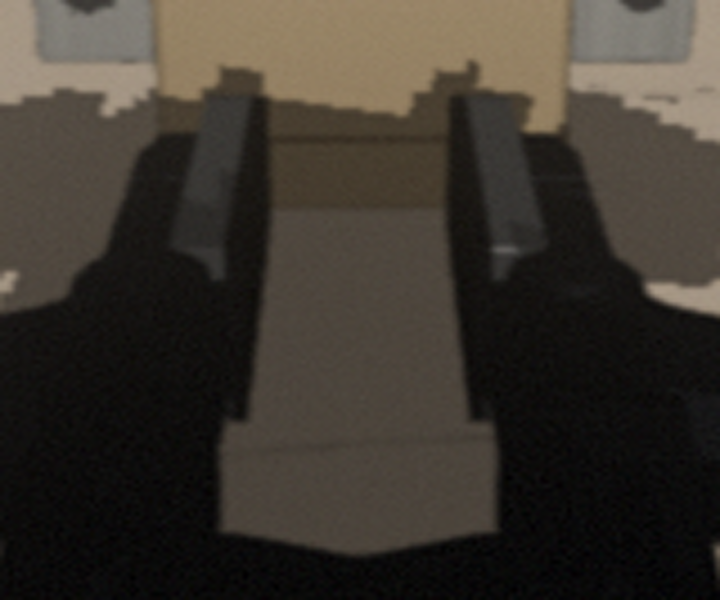

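```bash
python3 -m jog '[[[0,0,-10],[0,0,0],0.5],[[-44,0,0],[0,0,0],0.5],[[0,0,0],[0,0,0],1],[[0,0,0],[0,0,0],1],[[0,0,0],[0,0,0],1]]'; python3 hf.py
python3 - <<'E'
from hf import *
o=st()
im,D=bot.read_camera('wrist');save('w5',im)
cv2.imwrite('pics/w5c.png',cv2.resize(im[150:370,220:420,::-1],None,fx=3.5,fy=2.7,interpolation=cv2.INTER_CUBIC))
E
```

```text
t: 6.35
eef_pos: [0.4363, 0.1161, 0.0184]
tool_rot: [-0.0, 0.996, 0.086, 0.001]
contact_force: [-0.2, 0.2, -0.2]
gripper_width: 0.003
t 6.35 holder xyz -127.5 0.2 18.4 yaw 9.91 z [ 1.4e-03  6.0e-04 -1.0e+00] F e/n/z -0.2 0.2 -0.2 w 0.003
t 6.35 holder xyz -127.5 0.2 18.4 yaw 9.91 z [ 1.4e-03  6.0e-04 -1.0e+00] F e/n/z -0.2 0.2 -0.2 w 0.003
```

View pics/w5c.png

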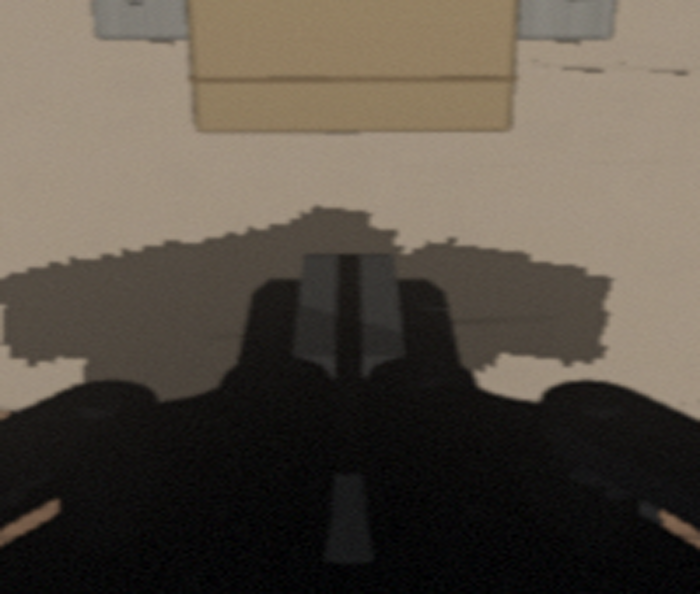

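Run:
```python
from hf import *
o=st()
im,D=bot.read_camera('wrist')
c=bot.camera_info('wrist');M=np.array(c['mount'])
for (u,v) in [(310,247),(310,255),(310,265),(310,275),(331,247),(331,260),(331,275),(298,258),(298,265),(319,340)]:
    d=D[v,u];p=M@np.array([(u-c['cx'])/c['fx']*d,-(v-c['cy'])/c['fy']*d,-d,1]);print(u,v,d,(p[:3]*1000).round(1),im[v,u])
```

```text
t 6.4 holder xyz -127.7 0.2 18.3 yaw 9.91 z [ 1.e-03  5.e-04 -1.e+00] F e/n/z 1.1 0.5 -0.1 w 0.001
310 247 0.15008096 [ 11.7  -6.5 -32.7] [59 55 52]
310 255 0.14313114 [ 11.4  -6.3 -40.1] [55 54 51]
310 265 0.13386333 [ 11.7  -6.  -49.8] [43 41 40]
310 275 0.12736386 [ 11.2  -5.8 -56.8] [37 37 34]
331 247 0.15167406 [ 10.9   4.1 -31.2] [61 57 54]
331 260 0.13829115 [ 11.6   3.6 -45.2] [55 53 50]
331 275 0.12577839 [ 12.1   3.1 -58.2] [42 39 38]
298 258 0.14758505 [  7.7 -12.3 -36.6] [30 29 23]
298 265 0.1417578 [  7.6 -11.9 -42.8] [25 25 21]
319 340 0.5398772 [-332.1   -2.2  262.5] [24 26 26]
```

```bash
python3 -m jog '[[[0,0,13],[0,0,0],1],[[0,0,0],[0,0,0],1]]'; python3 hf.py
python3 - <<'E'
from hf import *
o=st()
im,D=bot.read_camera('wrist');save('w6',im)
P=cloud('wrist',D,o)
for n_,(u,v) in {'counter':(200,150),'counter2':(450,150),'shadow':(319,235),'tip':(310,248),'boxtop':(320,170)}.items(): print(n_,np.median(P[v-2:v+3,u-2:u+3].reshape(-1,3),0).round(4))
cv2.imwrite('pics/w6c.png',cv2.resize(im[150:370,220:420,::-1],None,fx=3.5,fy=2.7,interpolation=cv2.INTER_CUBIC))
E
```

```text
t: 6.7
eef_pos: [0.4342, 0.1155, 0.0038]
tool_rot: [0.0, 0.996, 0.087, -0.001]
contact_force: [0.7, -0.2, 0.6]
gripper_width: -0.001
t 6.7 holder xyz -129.7 -0.1 3.8 yaw 9.93 z [-2.2e-03 -7.0e-04 -1.0e+00] F e/n/z 0.6 -0.3 0.6 w -0.001
t 6.7 holder xyz -129.7 -0.1 3.8 yaw 9.93 z [-2.2e-03 -7.0e-04 -1.0e+00] F e/n/z 0.6 -0.3 0.6 w -0.001
counter [ 4.756e-01  1.938e-01 -4.000e-04]
counter2 [ 5.002e-01  5.290e-02 -5.000e-04]
shadow [ 4.344e-01  1.175e-01 -4.000e-04]
tip [0.4445 0.1238 0.0371]
boxtop [0.4799 0.1249 0.0175]
```

View pics/w6c.png

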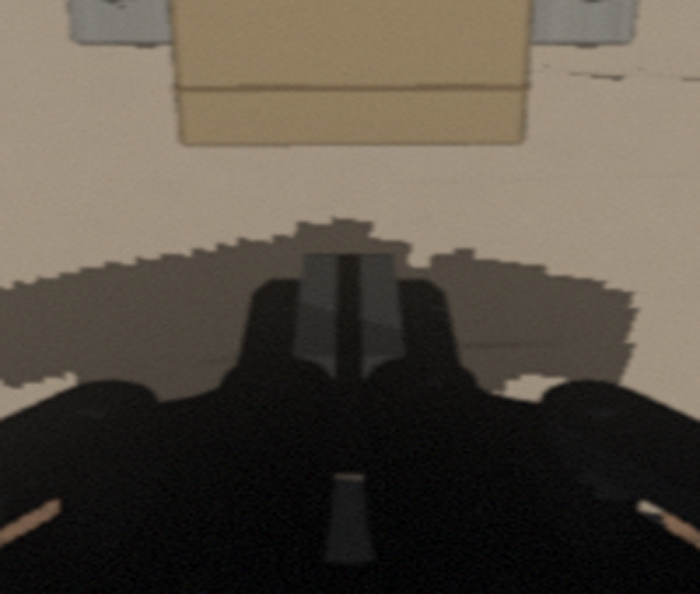

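```bash
python3 -m jog '[[[0,0,7],[0,0,0],1],[[0,0,7],[0,0,0],1],[[0,0,0],[0,0,0],1]]'; python3 hf.py
python3 - <<'E'
from hf import *
o=st()
im,D=bot.read_camera('wrist');save('w7',im)
cv2.imwrite('pics/w7c.png',cv2.resize(im[150:370,220:420,::-1],None,fx=3.5,fy=2.7,interpolation=cv2.INTER_CUBIC))
E
```

```text
t: 7.12
eef_pos: [0.4346, 0.1156, -0.0096]
tool_rot: [0.0, 0.996, 0.087, -0.001]
contact_force: [-0.5, 0.1, -0.8]
gripper_width: 0.002
t 7.125 holder xyz -129.3 -0.0 -9.6 yaw 9.94 z [-1.2e-03 -4.0e-04 -1.0e+00] F e/n/z -0.5 0.2 -0.8 w 0.002
t 7.125 holder xyz -129.3 -0.0 -9.6 yaw 9.94 z [-1.2e-03 -4.0e-04 -1.0e+00] F e/n/z -0.5 0.2 -0.8 w 0.002
```

View pics/w7c.png

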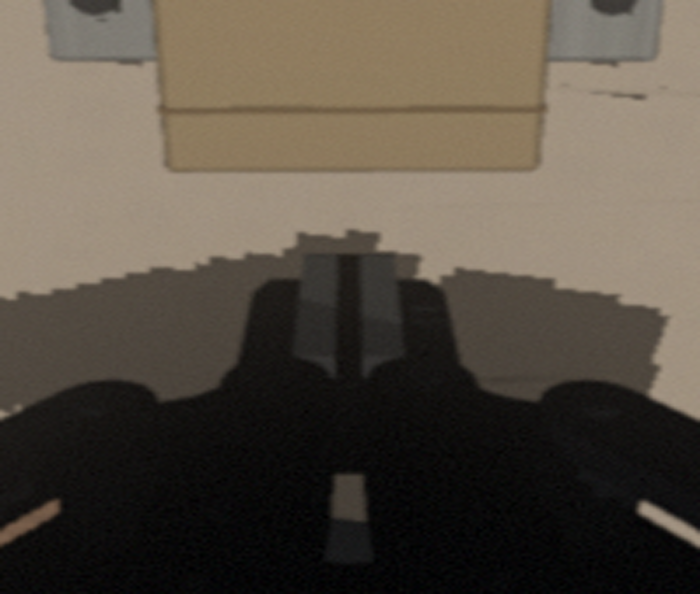

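```bash
python3 -m jog '[[[0,0,5],[0,0,0],1],[[0,0,4.5],[0,0,0],1],[[7,0,0],[0,0,0],1],[[7,0,0],[0,0,0],1],[[5,0,0],[0,0,0],1],[[5,0,0],[0,0,0],1]]'; python3 hf.py
python3 -m jog '[[[5,0,0],[0,0,0],1],[[5,0,0],[0,0,0],1]]'; python3 hf.py
```

```text
t: 7.92
eef_pos: [0.4585, 0.1197, -0.0186]
tool_rot: [0.0, 0.996, 0.087, -0.001]
contact_force: [-1.8, 0.4, 0.5]
gripper_width: 0.001
t 7.925 holder xyz -105.1 -0.1 -18.6 yaw 9.93 z [-1.1e-03 -5.0e-04 -1.0e+00] F e/n/z -1.8 0.7 0.5 w 0.001
t: 8.18
eef_pos: [0.4688, 0.1216, -0.0186]
tool_rot: [0.0, 0.996, 0.086, -0.0]
contact_force: [-1.1, 0.2, -0.8]
gripper_width: -0.003
t 8.175 holder xyz -94.6 -0.0 -18.6 yaw 9.92 z [-2.e-04 -0.e+00 -1.e+00] F e/n/z -1.0 0.4 -0.8 w -0.003
```

```bash
python3 -m jog '[[[4,0,0],[0,0,0],1],[[4,0,0],[0,0,0],1],[[2.5,0,0],[0,0,0],1],[[0,0,0],[0,0,0],1]]'; python3 hf.py
python3 -m jog '[[[1.5,0,0],[0,0,0],1],[[0,0,0],[0,0,0],1]]'; python3 hf.py
python3 - <<'E'
from hf import *
o=st()
im,D=bot.read_camera('wrist');save('w8',im)
E
```

```text
t: 8.68
eef_pos: [0.4796, 0.1236, -0.0184]
tool_rot: [-0.0, 0.996, 0.087, 0.0]
contact_force: [-1.1, -1.4, 0.1]
gripper_width: 0.001
t 8.675 holder xyz -83.7 0.1 -18.4 yaw 9.93 z [ 9.e-04  4.e-04 -1.e+00] F e/n/z -1.3 -1.2 0.1 w 0.001
t: 8.93
eef_pos: [0.4804, 0.1237, -0.0185]
tool_rot: [0.0, 0.996, 0.087, -0.0]
contact_force: [-2.5, -0.3, 0.4]
gripper_width: 0.003
t 8.925 holder xyz -82.9 0.0 -18.5 yaw 9.93 z [-0.e+00 -1.e-04 -1.e+00] F e/n/z -2.5 0.1 0.4 w 0.003
t 8.925 holder xyz -82.9 0.0 -18.5 yaw 9.93 z [-0.e+00 -1.e-04 -1.e+00] F e/n/z -2.5 0.1 0.4 w 0.003
```

View pics/w8.png

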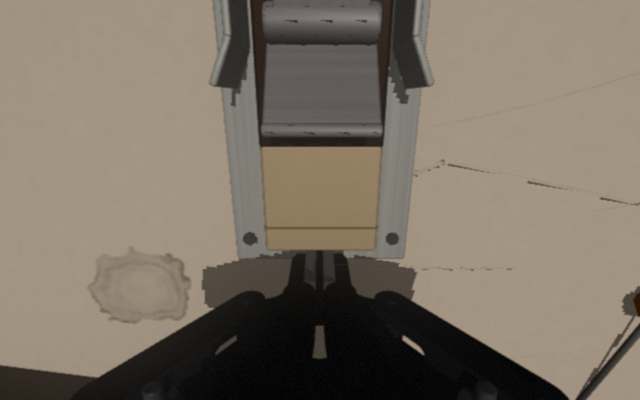

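```bash
python3 -m jog '[[[1.5,0,0],[0,0,0],1],[[0,0,0],[0,0,0],1]]'; python3 hf.py
python3 -m jog '[[[1.5,0,0],[0,0,0],1],[[0,0,0],[0,0,0],1]]'; python3 hf.py
python3 -m jog '[[[1,0,0],[0,0,0],1],[[0,0,0],[0,0,0],1]]'; python3 hf.py
```

```text
t: 9.22
eef_pos: [0.4821, 0.124, -0.0185]
tool_rot: [-0.0, 0.996, 0.086, 0.0]
contact_force: [-1.4, -0.5, -0.2]
gripper_width: 0.004
t 9.225 holder xyz -81.1 0.0 -18.5 yaw 9.92 z [ 2.e-04  1.e-04 -1.e+00] F e/n/z -1.5 -0.3 -0.2 w 0.004
t: 9.48
eef_pos: [0.4826, 0.124, -0.0187]
tool_rot: [0.0, 0.996, 0.087, -0.001]
contact_force: [-5.0, -0.9, 2.6]
gripper_width: 0.005
t 9.475 holder xyz -80.6 -0.1 -18.7 yaw 9.93 z [-1.4e-03 -6.0e-04 -1.0e+00] F e/n/z -5.1 -0.0 2.6 w 0.005
t: 9.72
eef_pos: [0.4826, 0.1239, -0.0189]
tool_rot: [0.001, 0.996, 0.087, -0.002]
contact_force: [-7.6, -1.9, 3.7]
gripper_width: 0.0
t 9.725 holder xyz -80.7 -0.1 -18.9 yaw 9.94 z [-0.003  -0.0013 -1.    ] F e/n/z -7.8 -0.6 3.7 w 0.0
```

```bash
python3 -m jog '[[[-20,0,0],[0,0,0],1],[[-20,0,-10],[0,0,0],1],[[0,0,-55],[0,0,0],-1],[[0,0,-55],[0,0,0],-1],[[25,0,-45],[0,0,0],-1],[[25,0,-35],[0,0,0],-1],[[0,0,0],[0,0,0],-1]]'
python3 - <<'E'
from hf import *
import pickle
o=st();pickle.dump(o,open('w9.pkl','wb'))
im,D=bot.read_camera('wrist');save('w9',im)
cv2.imwrite('pics/w9c.png',cv2.resize(im[0:200,260:390,::-1],None,fx=4,fy=3,interpolation=cv2.INTER_CUBIC))
E
```

```text
t: 10.6
eef_pos: [0.4989, 0.1273, 0.1851]
tool_rot: [-0.001, 0.996, 0.086, 0.005]
contact_force: [-0.3, 0.2, -1.2]
gripper_width: 1.0
t 10.6 holder xyz -64.0 0.4 185.1 yaw 9.87 z [ 0.0092  0.003  -1.    ] F e/n/z -0.3 0.2 -1.2 w 1.0
```

View pics/w9.png

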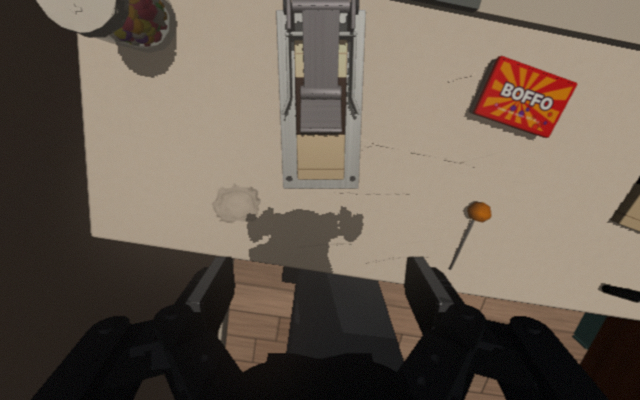

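View pics/w9c.png

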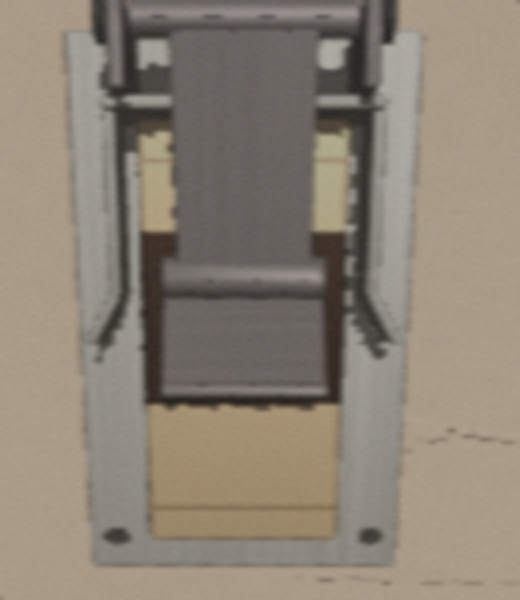

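```bash
python3 -m jog '[[[-5,49,-2],[0,0,0],-1],[[-5,49,-2],[0,0,0],-1],[[-5,49,-2],[0,0,0],-1],[[-5,49,-2],[0,0,0],-1],[[-5,49,-2],[0,0,0],-1],[[-5,49,-2],[0,0,0],-1],[[-5,49,-2],[0,0,0],-1],[[-3,46,-2],[0,0,0],-1],[[0,0,0],[0,0,10],-1],[[0,0,0],[0,0,10],-1],[[0,0,0],[0,0,0],-1]]'
python3 - <<'E'
from hf import *
import pickle
o=st();print(o['eef_pos']);pickle.dump(o,open('w10.pkl','wb'))
im,D=bot.read_camera('wrist');save('w10',im)
E
```

```text
t: 12.02
eef_pos: [0.5229, -0.2632, 0.196]
tool_rot: [-0.0, 0.996, -0.087, -0.001]
contact_force: [0.2, -0.5, 0.5]
gripper_width: 1.0
t 12.025 holder xyz -107.8 -388.4 196.0 yaw -9.98 z [-2.1e-03  5.0e-04 -1.0e+00] F e/n/z 0.1 -0.5 0.5 w 1.0
[ 0.52290918 -0.26320254  0.19602985]
```

View pics/w10.png

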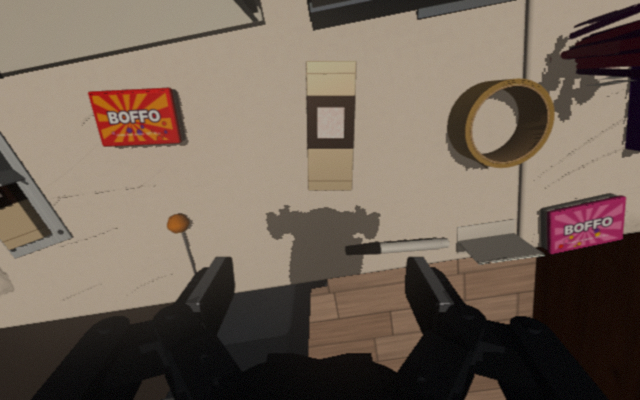

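Run:
```python
from hf import *
im=cv2.imread('pics/w10.png');cv2.imwrite('pics/w10c.png',cv2.resize(im[50:200,290:370],None,fx=6,fy=4,interpolation=cv2.INTER_CUBIC))
```

```text
(no output)
```

View pics/w10c.png

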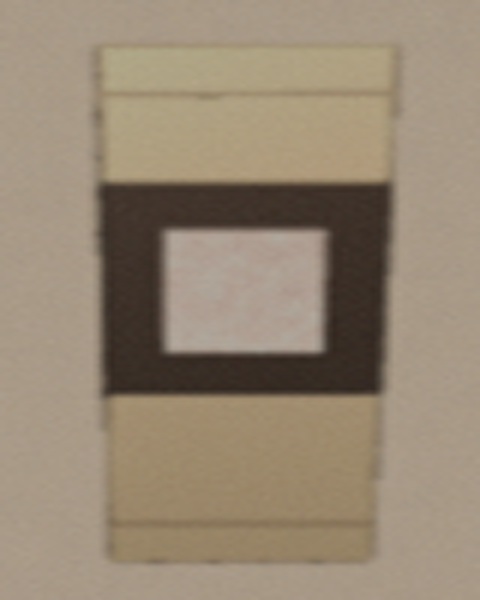

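Run:
```python
from hf import *
import pickle
o=pickle.load(open('w10.pkl','rb'))
f=lambda a,b:atz('wrist',290+a/6,50+b/4,.014,o)[:2]
tl,tr,bl,br=f(102,45),f(393,45),f(110,560),f(373,560)
print(np.linalg.norm(tl-tr),np.linalg.norm(bl-br),np.linalg.norm(tl-bl),np.linalg.norm(tr-br))
d=(tl+tr-bl-br);y=np.degrees(np.arctan2(d[1],d[0]));print('yaw',y,'c',(tl+tr+bl+br)/4)
c=(tl+tr+bl+br)/4;M=Rq(o['tool_rot']);ex=d/np.linalg.norm(d)
for off in (30,35,40):
    g=c-ex*off/1000;print(off,g,'tool shift',(M[:2,:2].T@(g-o['eef_pos'][:2])*1000).round(1))
```

```text
0.051667713379937114 0.053469595287456616 0.1435030430279522 0.14352455079207596
yaw -9.749239152536463 c [ 0.56659238 -0.28251262]
30 [ 0.53702563 -0.27743253] tool shift [16.4 11.6]
35 [ 0.53209783 -0.27658584] tool shift [11.4 11.6]
40 [ 0.52717004 -0.27573916] tool shift [ 6.4 11.6]
```

```bash
python3 -m jog '[[[11.4,11.6,0],[0,0,-0.2],-0.5],[[0,0,50],[0,0,0],-0.5],[[0,0,50],[0,0,0],-0.5],[[0,0,50],[0,0,0],-0.5],[[0,0,0],[0,0,0],-0.5]]' 60
cat > tip.py <<'E'
from hf import *
import sys
o=st();print(o['eef_pos'])
im,D=bot.read_camera('wrist');save(sys.argv[1],im)
c=bot.camera_info('wrist');M=np.array(c['mount'])
v,u=np.mgrid[0:400,0:640]
P=np.stack([(u-c['cx'])/c['fx']*D,-(v-c['cy'])/c['fy']*D,-D,np.ones_like(D)],-1)@M.T*1000
m=(D>0)&(abs(P[...,0]-11)<3)&(abs(P[...,1])<60)&(P[...,2]<-15)&(P[...,2]>-60)
zs=P[m];
for s in (-1,1):
    q=zs[zs[:,1]*s>0]; print(s,len(q),'lowest z pct',np.percentile(q[:,2],[90,97,99.5]) if len(q) else '', 'y',np.percentile(abs(q[:,1]),[2,50,98]) if len(q) else '')
E
python3 tip.py w11
```

```text
t: 12.7
eef_pos: [0.5302, -0.2765, 0.0438]
tool_rot: [-0.001, 0.996, -0.085, -0.004]
contact_force: [-0.5, 1.0, 1.4]
gripper_width: 0.749
t 12.7 holder xyz -102.9 -402.7 43.8 yaw -9.79 z [-0.0073  0.0031 -1.    ] F e/n/z -0.3 1.0 1.4 w 0.749
[ 0.53021424 -0.27646416  0.04377467]
-1 508 lowest z pct [-37.80169087 -35.43016848 -33.47272098] y [33.58687872 36.52364137 40.22517884]
1 511 lowest z pct [-37.82325958 -35.53397678 -33.53964545] y [30.05197484 32.92267047 36.72159487]
```

View pics/w11.png

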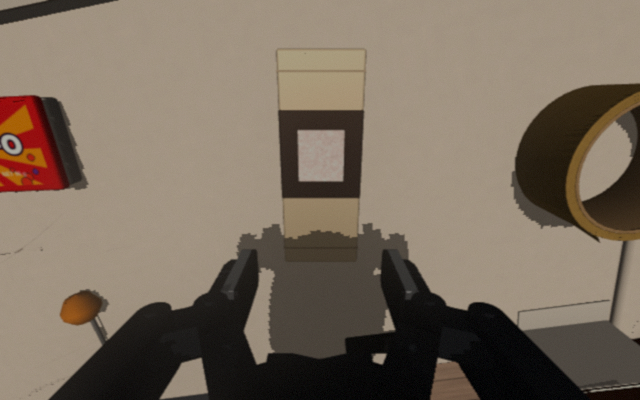

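```bash
cat > body.py <<'E'
from hf import *
im,D=bot.read_camera('wrist')
c=bot.camera_info('wrist');M=np.array(c['mount'])
v,u=np.mgrid[0:400,0:640]
P=np.stack([(u-c['cx'])/c['fx']*D,-(v-c['cy'])/c['fy']*D,-D,np.ones_like(D)],-1)@M.T*1000
for r in (340,352,358,365,372,380,390,398):
    print(r,[tuple(P[r,k,:3].round(0).astype(int)) for k in (260,280,300,320,345,375,400)])
E
python3 body.py
```

```text
340 [(np.int64(-125), np.int64(-55), np.int64(47)), (np.int64(-125), np.int64(-37), np.int64(47)), (np.int64(-125), np.int64(-19), np.int64(47)), (np.int64(-125), np.int64(-1), np.int64(48)), (np.int64(-118), np.int64(21), np.int64(40)), (np.int64(-114), np.int64(46), np.int64(36)), (np.int64(16), np.int64(21), np.int64(-99))]
352 [(np.int64(-139), np.int64(-56), np.int64(48)), (np.int64(-138), np.int64(-38), np.int64(47)), (np.int64(-138), np.int64(-19), np.int64(47)), (np.int64(-138), np.int64(-1), np.int64(46)), (np.int64(-139), np.int64(22), np.int64(47)), (np.int64(-122), np.int64(45), np.int64(32)), (np.int64(17), np.int64(20), np.int64(-104))]
358 [(np.int64(-145), np.int64(-56), np.int64(47)), (np.int64(10), np.int64(-13), np.int64(-99)), (np.int64(9), np.int64(-8), np.int64(-99)), (np.int64(-146), np.int64(-1), np.int64(47)), (np.int64(10), np.int64(6), np.int64(-99)), (np.int64(-147), np.int64(50), np.int64(48)), (np.int64(17), np.int64(19), np.int64(-106))]
365 [(np.int64(10), np.int64(-19), np.int64(-101)), (np.int64(10), np.int64(-13), np.int64(-102)), (np.int64(11), np.
[... 822 characters left out ...]
np.int64(17), np.int64(18), np.int64(-112))]
390 [(np.int64(19), np.int64(-16), np.int64(-116)), (np.int64(11), np.int64(-12), np.int64(-110)), (np.int64(11), np.int64(-7), np.int64(-110)), (np.int64(12), np.int64(-2), np.int64(-111)), (np.int64(11), np.int64(5), np.int64(-110)), (np.int64(20), np.int64(11), np.int64(-117)), (np.int64(17), np.int64(17), np.int64(-115))]
398 [(np.int64(20), np.int64(-15), np.int64(-119)), (np.int64(13), np.int64(-12), np.int64(-113)), (np.int64(11), np.int64(-7), np.int64(-112)), (np.int64(11), np.int64(-2), np.int64(-112)), (np.int64(11), np.int64(4), np.int64(-112)), (np.int64(19), np.int64(10), np.int64(-119)), (np.int64(19), np.int64(16), np.int64(-118))]
```

```bash
python3 -m jog '[[[0,1.5,40],[0,0,0],-0.5],[[0,0,25],[0,0,0],-0.5],[[0,0,0],[0,0,0],-0.5]]'; python3 tip.py w12
```

```text
t: 13.18
eef_pos: [0.5334, -0.279, -0.0166]
tool_rot: [0.0, 0.996, -0.086, 0.0]
contact_force: [0.1, -0.0, 1.2]
gripper_width: 0.748
t 13.175 holder xyz -100.2 -405.7 -16.6 yaw -9.85 z [ 6.e-04 -4.e-04 -1.e+00] F e/n/z 0.1 -0.0 1.2 w 0.748
[ 0.5334142  -0.27898227 -0.01656992]
-1 1575 lowest z pct [-15.9867932  -15.58456943 -15.15413476] y [ 1.98626347 34.86207827 57.9488675 ]
1 1581 lowest z pct [-15.94860665 -15.4577765  -15.19748737] y [ 1.36617182 32.31007725 58.18270031]
```

View pics/w12.png

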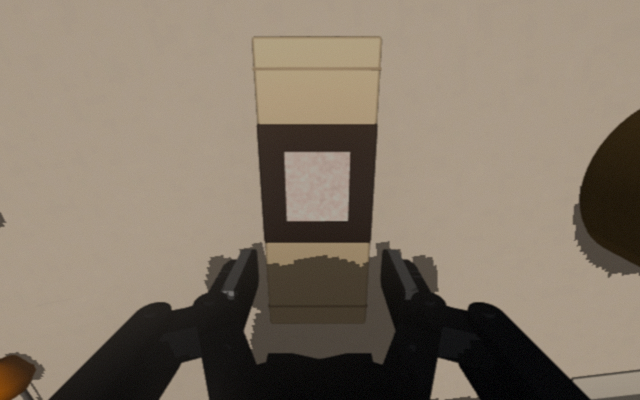

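```bash
python3 -m jog '[[[0,0,8],[0,0,0],-0.5],[[0,0,5],[0,0,0],-0.5],[[0,0,0],[0,0,0],-0.5]]'; python3 hf.py; python3 -m jog '[[[0,0,0],[0,0,0],1],[[0,0,0],[0,0,0],1],[[0,0,0],[0,0,0],1]]' 90; python3 hf.py
```

```text
t: 13.6
eef_pos: [0.5327, -0.2785, -0.0304]
tool_rot: [-0.0, 0.996, -0.086, -0.0]
contact_force: [0.6, -0.5, 0.2]
gripper_width: 0.745
t 13.6 holder xyz -100.8 -405.2 -30.4 yaw -9.87 z [-1.e-04  0.e+00 -1.e+00] F e/n/z 0.5 -0.6 0.2 w 0.745
t: 13.98
eef_pos: [0.5341, -0.2791, -0.0279]
tool_rot: [0.001, 0.996, -0.086, 0.001]
contact_force: [-4.3, 1.5, 18.5]
gripper_width: 0.608
t 13.975 holder xyz -99.5 -406.0 -27.9 yaw -9.88 z [ 0.0024 -0.0013 -1.    ] F e/n/z -4.0 2.2 18.5 w 0.608
```

```bash
python3 -m jog '[[[0,0,-6],[0,0,0],1],[[0,0,-14],[0,0,0],1],[[0,0,-35],[0,0,0],1],[[0,0,-35],[0,0,0],1],[[0,0,0],[0,0,0],1]]'; python3 tip.py w13
```

```text
t: 14.6
eef_pos: [0.535, -0.2795, 0.063]
tool_rot: [0.001, 0.996, -0.086, 0.003]
contact_force: [0.3, 0.1, -1.0]
gripper_width: 0.607
t 14.6 holder xyz -98.7 -406.6 63.0 yaw -9.89 z [ 0.0055 -0.0025 -1.    ] F e/n/z 0.3 0.1 -1.0 w 0.607
[ 0.5350072  -0.27953422  0.06300896]
-1 1127 lowest z pct [-40.69594916 -36.3924439  -32.93945838] y [ 1.0417335  24.22935147 33.96844583]
1 1040 lowest z pct [-40.5869375  -35.65097161 -32.54213316] y [ 0.87036032 22.63313878 30.46836792]
```

View pics/w13.png

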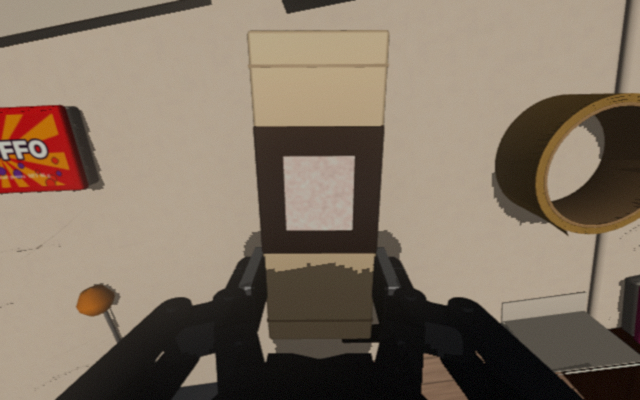

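```bash
python3 -m jog '[[[-22,-46,-2],[0,0,0],1],[[-22,-46,-2],[0,0,0],1],[[-22,-46,-2],[0,0,0],1],[[-22,-46,0],[0,0,0],1],[[-22,-46,0],[0,0,0],1],[[-22,-46,0],[0,0,0],1],[[-22,-46,0],[0,0,0],1],[[-22,-46,0],[0,0,0],1],[[0,0,0],[0,0,-10],1],[[0,0,0],[0,0,-9.8],1],[[0,0,0],[0,0,0],1]]'
cat > boxp.py <<'E'
from hf import *
import sys
def run(name,zlo,zhi):
    o=st()
    im,D=bot.read_camera('wrist');save(name,im)
    c=bot.camera_info('wrist');M=np.array(c['mount'])
    v,u=np.mgrid[0:400,0:640]
    P=np.stack([(u-c['cx'])/c['fx']*D,-(v-c['cy'])/c['fy']*D,-D,np.ones_like(D)],-1)@M.T*1000
    m=(D>0)&(abs(P[...,1]+1.5)<20)&(P[...,0]>20)&(P[...,0]<130)&(P[...,2]>zlo)&(P[...,2]<zhi)
    q=P[m][:,:3];A=np.c_[q[:,0],q[:,1],np.ones(len(q))]
    k=np.linalg.lstsq(A,q[:,2],rcond=None)[0]
    r=abs(q[:,2]-A@k)<4;k=np.linalg.lstsq(A[r],q[r,2],rcond=None)[0]
    print('box top plane tool: n',len(q),'pitch deg (+ = far end lower)',np.degrees(np.arctan(k[0])).round(2),'roll',np.degrees(np.arctan(k[1])).round(2),'z at x=0',k[2].round(1),'xmax',np.percentile(q[r][:,0],99.8))
run(sys.argv[1],-70,-20)
E
python3 boxp.py w14
```

```text
t: 16.02
eef_pos: [0.4216, 0.114, 0.0648]
tool_rot: [0.0, 0.996, 0.086, -0.001]
contact_force: [0.3, -0.1, 0.1]
gripper_width: 0.603
t 16.025 holder xyz -142.4 0.7 64.8 yaw 9.85 z [-1.8e-03 -2.0e-04 -1.0e+00] F e/n/z 0.2 -0.1 0.1 w 0.603
box top plane tool: n 20350 pitch deg (+ = far end lower) 0.78 roll 0.05 z at x=0 -42.6 xmax 106.75952032332809
```

View pics/w14.png

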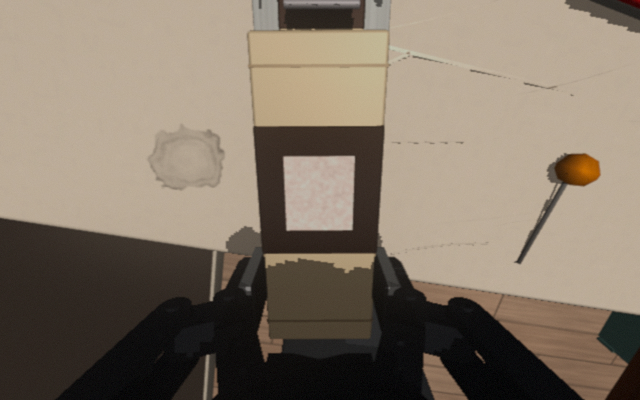

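Run:
```python
from hf import *
o=st();im=cv2.imread('pics/w14.png');zt=o['eef_pos'][2]+.0422
g=cv2.cvtColor(im,cv2.COLOR_BGR2GRAY).astype(float)
for r in (45,80,100,140,180,220,240):
    row=cv2.GaussianBlur(im[r-1:r+2].astype(np.float32),(3,3),0).mean(0)
    d=np.abs(np.diff(row,axis=0)).sum(1)
    l=235+np.argmax(d[235:275]);rr=365+np.argmax(d[365:400])
    a,b=atz('wrist',l+.5,r,zt,o)[:2],atz('wrist',rr+.5,r,zt,o)[:2];
    print(r,l,rr,[round(float((p-org)@n)*1000,1) for p in (a,b,(a+b)/2)],round(float((a-org)@e)*1000,1))
```

```text
t 16.075 holder xyz -142.2 0.5 64.9 yaw 9.71 z [-1.5e-03 -2.0e-04 -1.0e+00] F e/n/z 0.7 0.5 -1.1 w 0.609
45 246 389 [29.1, -24.5, 2.3] -40.6
80 249 384 [28.9, -23.4, 2.7] -52.8
100 250 385 [29.1, -24.3, 2.4] -60.2
140 253 383 [29.1, -24.5, 2.3] -75.9
180 256 380 [29.1, -24.3, 2.4] -93.0
220 259 378 [29.1, -24.6, 2.3] -111.6
240 260 381 [29.3, -26.6, 1.4] -121.6
```

```bash
python3 -m jog '[[[0,2.2,0],[0,0.8,0],1],[[0,0,40],[0,0,0],1],[[0,0,25],[0,0,0],1],[[0,0,7.6],[0,0,0],1],[[0,0,0],[0,0,0],1],[[0,0,0],[0,0,0],1]]'; python3 boxp.py w15
```

```text
t: 16.82
eef_pos: [0.4246, 0.1124, -0.0063]
tool_rot: [-0.001, 0.996, 0.086, 0.008]
contact_force: [0.9, -0.4, -0.4]
gripper_width: 0.606
t 16.825 holder xyz -139.8 -1.5 -6.3 yaw 9.89 z [ 0.0153  0.0028 -0.9999] F e/n/z 0.9 -0.5 -0.4 w 0.606
box top plane tool: n 23164 pitch deg (+ = far end lower) 1.4 roll 0.04 z at x=0 -43.2 xmax 97.55242792729948
```

View pics/w15.png

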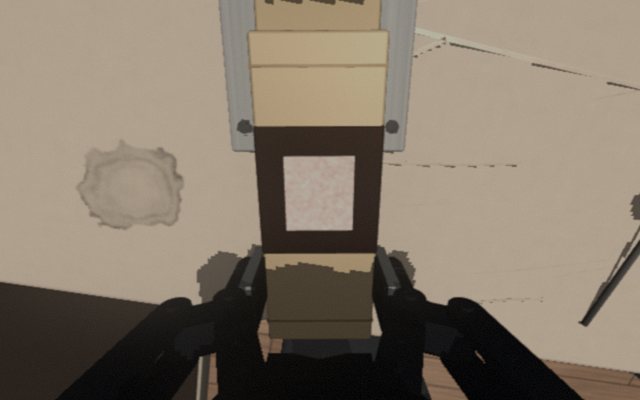

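```bash
python3 hf.py; python3 -m jog '[[[7,0,0.3],[0,0,0],1],[[7,0,0.2],[0,0,0],1],[[7,0,0.2],[0,0,0],1],[[7,0,0.2],[0,0,0],1],[[0,0,0],[0,0,0],1]]'; python3 hf.py;  python3 -m jog '[[[6,0,0.1],[0,0,0],1],[[6,0,0.1],[0,0,0],1],[[0,0,0],[0,0,0],1]]';python3 boxp.py w16
```

```text
t 16.875 holder xyz -139.7 -1.4 -6.2 yaw 9.9 z [ 0.0156  0.0029 -0.9999] F e/n/z -0.6 0.1 0.1 w 0.604
t: 17.5
eef_pos: [0.4522, 0.1172, -0.0076]
tool_rot: [-0.001, 0.996, 0.086, 0.007]
contact_force: [0.8, -0.7, -1.6]
gripper_width: 0.599
t 17.5 holder xyz -111.7 -1.5 -7.6 yaw 9.91 z [ 0.0143  0.0027 -0.9999] F e/n/z 0.7 -0.9 -1.6 w 0.599
t: 17.88
eef_pos: [0.4632, 0.1189, -0.0079]
tool_rot: [-0.0, 0.996, 0.086, 0.007]
contact_force: [-0.2, -1.0, -2.8]
gripper_width: 0.604
t 17.875 holder xyz -100.6 -1.7 -7.9 yaw 9.91 z [ 0.013   0.0021 -0.9999] F e/n/z -0.3 -1.0 -2.8 w 0.604
box top plane tool: n 23877 pitch deg (+ = far end lower) -1.86 roll 0.13 z at x=0 -40.0 xmax 110.40294292860749
```

View pics/w16.png

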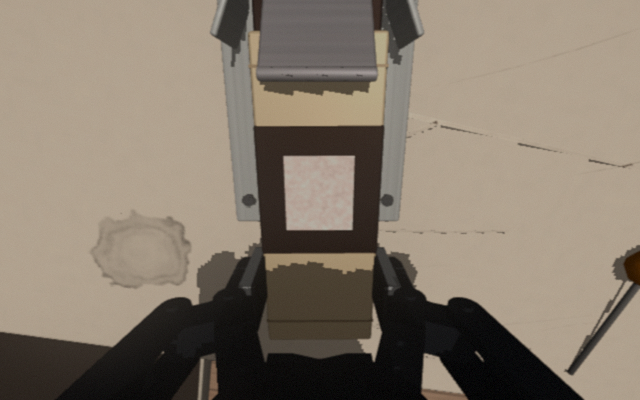

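```bash
python3 -m jog '[[[5,0,0],[0,0,0],1],[[5,0,0],[0,0,0],1],[[0,0,0],[0,0,0],1]]';python3 hf.py;  python3 -m jog '[[[5,0,0],[0,0,0],1],[[5,0,0],[0,0,0],1],[[0,0,0],[0,0,0],1]]';python3 boxp.py w17
```

```text
t: 18.3
eef_pos: [0.4733, 0.1208, -0.0076]
tool_rot: [-0.001, 0.996, 0.086, 0.007]
contact_force: [-3.0, -0.8, -2.8]
gripper_width: 0.603
t 18.3 holder xyz -90.3 -1.6 -7.6 yaw 9.91 z [ 0.0136  0.0024 -0.9999] F e/n/z -3.1 -0.3 -2.8 w 0.603
t: 18.68
eef_pos: [0.4851, 0.1233, -0.0068]
tool_rot: [-0.001, 0.996, 0.086, 0.009]
contact_force: [0.5, 0.3, -3.0]
gripper_width: 0.604
t 18.675 holder xyz -78.2 -1.2 -6.8 yaw 9.91 z [ 0.017   0.0038 -0.9998] F e/n/z 0.6 0.2 -3.0 w 0.604
box top plane tool: n 22528 pitch deg (+ = far end lower) -9.93 roll -0.05 z at x=0 -36.0 xmax 107.19987097915349
```

View pics/w17.png

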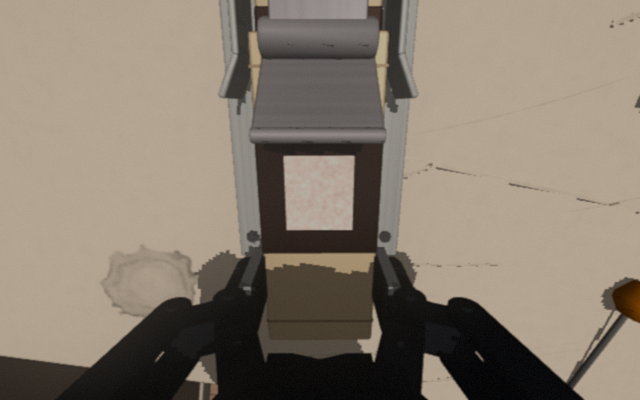

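```bash
python3 -m jog '[[[6,0,0.3],[0,0,0],1],[[6,0,0.3],[0,0,0],1],[[6,0,0.2],[0,0,0],1],[[0,0,0],[0,0,0],1]]';python3 hf.py;  python3 -m jog '[[[6,0,0.2],[0,0,0],1],[[6,0,0.2],[0,0,0],1],[[6,0,0.2],[0,0,0],1],[[0,0,0],[0,0,0],1]]';python3 hf.py; python3 -m jog '[[[4,0,0.1],[0,0,0],1],[[3,0,0],[0,0,0],1],[[0,0,0],[0,0,0],1]]';python3 boxp.py w18
```

```text
t: 19.23
eef_pos: [0.5018, 0.1259, -0.0078]
tool_rot: [-0.001, 0.996, 0.086, 0.008]
contact_force: [1.1, 0.3, -2.5]
gripper_width: 0.607
t 19.225 holder xyz -61.4 -1.4 -7.8 yaw 9.91 z [ 0.015   0.003  -0.9999] F e/n/z 1.2 0.1 -2.5 w 0.607
t: 19.73
eef_pos: [0.5195, 0.129, -0.0081]
tool_rot: [-0.001, 0.996, 0.086, 0.008]
contact_force: [1.6, 0.6, -3.3]
gripper_width: 0.608
t 19.725 holder xyz -43.4 -1.5 -8.1 yaw 9.91 z [ 0.015   0.003  -0.9999] F e/n/z 1.6 0.3 -3.3 w 0.608
t: 20.1
eef_pos: [0.5258, 0.1301, -0.0082]
tool_rot: [-0.001, 0.996, 0.086, 0.007]
contact_force: [0.8, -0.4, -3.4]
gripper_width: 0.609
t 20.1 holder xyz -37.0 -1.5 -8.2 yaw 9.92 z [ 0.0144  0.0027 -0.9999] F e/n/z 0.7 -0.5 -3.4 w 0.609
box top plane tool: n 24643 pitch deg (+ = far end lower) 5.73 roll 1.19 z at x=0 -61.5 xmax 113.34870883800454
```

View pics/w18.png

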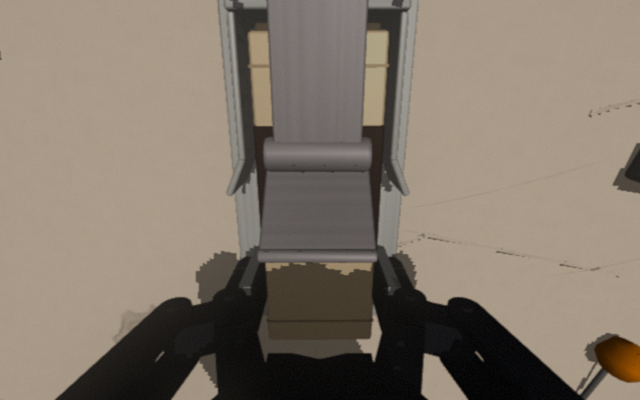

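```bash
python3 -m jog '[[[3,0,0],[0,0,0],1],[[2,0,0],[0,0,0],1],[[0,0,0],[0,0,0],1]]';python3 hf.py;  python3 -m jog '[[[1.5,0,0],[0,0,0],1],[[0,0,0],[0,0,0],1]]';python3 hf.py
```

```text
t: 20.52
eef_pos: [0.5306, 0.1309, -0.0082]
tool_rot: [-0.001, 0.996, 0.086, 0.007]
contact_force: [0.0, 0.0, -3.4]
gripper_width: 0.61
t 20.525 holder xyz -32.2 -1.5 -8.2 yaw 9.92 z [ 0.0141  0.0026 -0.9999] F e/n/z 0.0 0.0 -3.4 w 0.61
t: 20.78
eef_pos: [0.5319, 0.1311, -0.0082]
tool_rot: [-0.001, 0.996, 0.086, 0.007]
contact_force: [-0.1, 0.3, -4.0]
gripper_width: 0.606
t 20.775 holder xyz -30.9 -1.6 -8.2 yaw 9.92 z [ 0.0139  0.0024 -0.9999] F e/n/z 0.0 0.3 -4.0 w 0.606
```

```bash
python3 -m jog '[[[1.5,0,0],[0,0,0],1],[[0,0,0],[0,0,0],1]]';python3 hf.py;  python3 -m jog '[[[1,0,0],[0,0,0],1],[[0,0,0],[0,0,0],1]]';python3 hf.py
```

```text
t: 21.02
eef_pos: [0.5318, 0.1311, -0.0086]
tool_rot: [-0.0, 0.996, 0.087, 0.006]
contact_force: [-4.9, -1.3, -0.9]
gripper_width: 0.609
t 21.025 holder xyz -30.9 -1.6 -8.6 yaw 9.93 z [ 0.0113  0.0016 -0.9999] F e/n/z -5.1 -0.5 -0.9 w 0.609
t: 21.28
eef_pos: [0.5318, 0.1311, -0.0088]
tool_rot: [-0.0, 0.996, 0.087, 0.005]
contact_force: [-8.2, -0.6, -1.1]
gripper_width: 0.607
t 21.275 holder xyz -30.9 -1.6 -8.8 yaw 9.94 z [ 0.0096  0.001  -1.    ] F e/n/z -8.2 0.8 -1.1 w 0.607
```

```bash
python3 -m jog '[[[0,0,1.5],[0,0,0],1],[[0,0,0],[0,0,0],1]]';python3 hf.py;  python3 -m jog '[[[0,0,0],[0,0,0],-0.5],[[0,0,0],[0,0,0],-0.5],[[0,0,0],[0,0,0],-0.5]]';python3 boxp.py w19
```

```text
t: 21.52
eef_pos: [0.5318, 0.1311, -0.0099]
tool_rot: [-0.0, 0.996, 0.086, 0.005]
contact_force: [-9.0, -1.2, 2.6]
gripper_width: 0.604
t 21.525 holder xyz -30.9 -1.6 -9.9 yaw 9.92 z [ 9.7e-03  9.0e-04 -1.0e+00] F e/n/z -9.1 0.4 2.6 w 0.604
t: 21.9
eef_pos: [0.5354, 0.1318, -0.0091]
tool_rot: [-0.001, 0.996, 0.086, 0.008]
contact_force: [-0.7, -0.6, 0.1]
gripper_width: 0.754
t 21.9 holder xyz -27.3 -1.5 -9.1 yaw 9.92 z [ 0.0157  0.003  -0.9999] F e/n/z -0.8 -0.4 0.1 w 0.754
box top plane tool: n 26812 pitch deg (+ = far end lower) 3.59 roll 1.24 z at x=0 -57.8 xmax 113.19344091135275
```

View pics/w19.png

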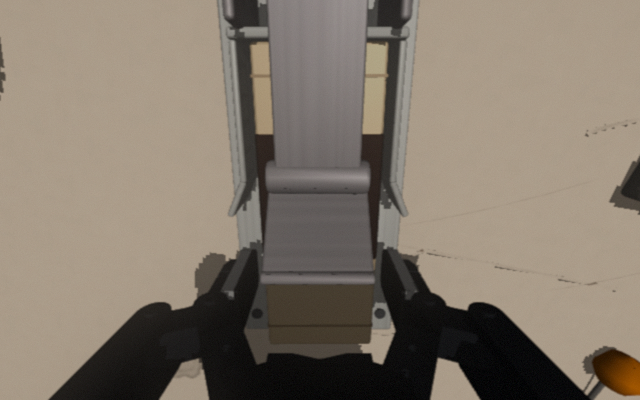

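```bash
python3 -m jog '[[[0,0,-20],[0,0,0],-0.5],[[0,0,-40],[0,0,0],-0.5],[[0,0,-50],[0,-0.8,0],-0.5],[[-20,0,-50],[0,0,0],-0.5],[[-20,0,-40],[0,0,0],-0.5],[[0,0,0],[0,0,0],-0.5],[[0,0,0],[0,0,0],-0.5]]'
python3 - <<'E'
from hf import *
import pickle
o=st();pickle.dump(o,open('w20.pkl','wb'))
im,D=bot.read_camera('wrist');save('w20',im)
cv2.imwrite('pics/w20c.png',cv2.resize(im[0:200,260:390,::-1],None,fx=4,fy=3,interpolation=cv2.INTER_CUBIC))
E
```

```text
t: 22.82
eef_pos: [0.4934, 0.1241, 0.19]
tool_rot: [0.0, 0.996, 0.086, 0.0]
contact_force: [-0.0, -0.5, 0.3]
gripper_width: 0.751
t 22.825 holder xyz -69.9 -1.8 190.0 yaw 9.92 z [ 3.e-04 -2.e-04 -1.e+00] F e/n/z -0.1 -0.5 0.3 w 0.751
```

View pics/w20c.png

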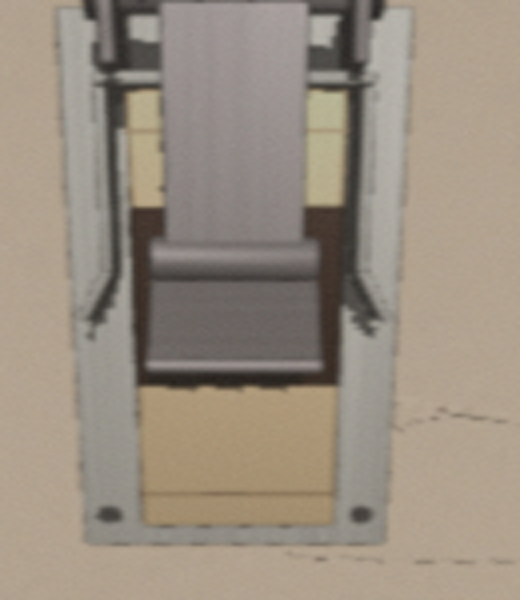

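View pics/w20.png

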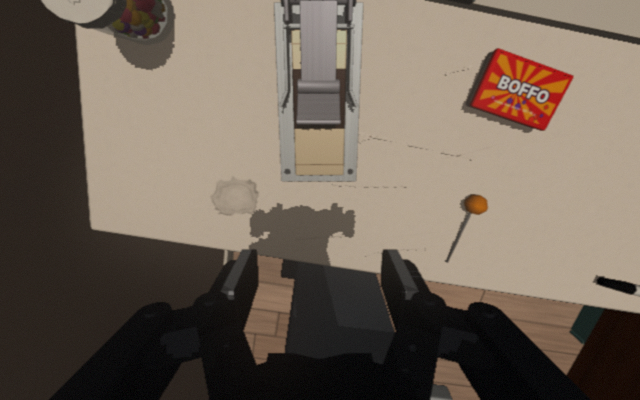

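Run:
```python
from hf import *
import pickle
o=pickle.load(open('w20.pkl','rb'))
for u,v,z in [(295.75,174.7,.032),(343.25,174.7,.032),(260+85/4,543/3,.004),(260+387/4,543/3,.004)]:
    p=atz('wrist',u,v,z,o)[:2]-org;print((p@e*1000).round(1),(p@n*1000).round(1))
im,D=bot.read_camera('wrist');P=cloud('wrist',D,o)
for r in (132,140,150,160,168): print(r,np.median(P[r-1:r+2,300:318,2]).round(4),np.median(P[r-1:r+2,322:340,2]).round(4))
for c_,r in ((298,40),(340,40),(298,60),(340,60)):print('back',np.median(P[r-3:r+4,c_-2:c_+3,2]).round(4),((np.median(P[r-3:r+4,c_-2:c_+3],(0,1))[:2]-org)@e).round(4))
```

```text
-69.0 26.1
-69.1 -26.9
-83.9 46.2
-84.1 -46.0
132 0.0325 0.0325
140 0.0325 0.0326
150 0.0324 0.0324
160 0.0325 0.0324
168 0.0324 0.0323
back 0.0323 0.0656
back 0.0328 0.0656
back 0.0326 0.0478
back 0.0325 0.0478
```

```bash
python3 -m jog '[[[-10,0,-20],[0,0,0],-0.5],[[0,0,0],[0,0,0],-0.5],[[0,0,0],[0,0,0],-0.5]]'
python3 - <<'E'
from hf import *
im,D=bot.read_camera('top');P=cloud('top',D)
for nm,(u,v) in dict(jar=(170,163),tin=(320,175),ball=(320,222)).items(): print(nm,P[v,u].round(4))
print(bot.hand_in())
E
```

```text
t: 23.3
eef_pos: [0.4835, 0.1225, 0.2092]
tool_rot: [0.0, 0.996, 0.086, -0.001]
contact_force: [-0.9, -0.3, 0.3]
gripper_width: 0.75
jar [0.6416 0.3282 0.1049]
tin [ 0.6187 -0.0729  0.0286]
ball [ 0.4852 -0.0709  0.0239]
the job is handed in; nothing more can be done
None
```

Both boxes are in the holder under the arm, and I handed the job in at about 23 s. No verdict is reported, so this rests on my own checks.

- **First box:** I pushed it straight back with the shut fingers until it met the back stop. The push force rose to about 8 N, at the position expected for a box fully home.
- **Loose box:** I gripped it across its width and slid it in about 2 mm above the first box. It wedged the arm up by itself. It reached the stop at about 8–9 N, and I then lowered it, let go and withdrew.

**Last checks:**
- **Seating:** the top box's front edge is at holder x = -69.0 / -69.1 mm at its two corners (target -69.5), so it is square and home. Its sides are at +26 / -27 mm.
- **Flatness:** its top measures about 32.5 mm high at front and back (nominal 32), so it is flat. The roll rests on it.
- **Lower box:** it is hidden under the upper one and cannot be checked directly, but nothing sticks out in front.
- **Other things:** the jar, tin and lollipop read where they were at the start. I did not re-measure the tape, and the robot felt no contact near it.

Two things differed from the description or the plan:
- **Fingertips:** they sit about 28 mm short of the stated TCP. My first push attempt therefore passed harmlessly above the first box, and I corrected the height.
- **Grip:** the fingers pressed the counter with about 18 N while closing on the loose box.

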